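# Stack the toothed plates on the splined hub and lock them with the keeper

### The job

Assemble the plate pack on the splined hub: first a forked plate with its tab over the slotted anchor block, then the single-tab plate with its tab pointing the opposite way, then the other forked plate again with its tab over the anchor block, each pushed fully down over the splines. Then take the keeper slab from its wooden stand and slide it down through both forks, fully home in the slot of the anchor block. Leave the other things on the bench where they are.

Things in the scene. Friction and masses are not known exactly. Their poses are not given: they have to be found in the camera images.
- fixture: Assembly fixture, fixed to the bench: grey base plate (150 x 90 x 12 mm, x = -53 to +97 mm) with four dark bolt heads, an upright steel splined hub 80 mm high, and at one end a grey anchor block with a slot (34 mm high, x = 42 to 92 mm, 36 mm wide). Origin: on the hub's axis at bench level; x points from the hub to the anchor block, z up.
- shoulder (a point): On the hub's axis, 37 mm above the bench: level of the round shoulder (52 mm wide) on which the first plate rests. Seated undersides: 37 mm (first forked plate), 47 mm (single-tab plate), 57 mm (second forked plate), above the bench.
- hub_top (a point): Top of the hub, 80 mm above the bench. Tapered nose on a 26 mm core; six splines, 7 mm wide, 37 mm over their tips, one along fixture +x and then every 60 degrees, from 68 mm height down to the shoulder, with rounded tops up to 71.5 mm. A plate with its tab along fixture x, either way, drops on with about 1.2 mm play each side.
- slot (a point): Centre of the floor of the anchor block's slot, 67 mm from the hub's axis along fixture x. The slot is open at the top (34 mm above the bench), 33 mm long along fixture x, 11 mm wide; its floor is 12 mm above the bench.
- fork_a: Forked plate, steel, 10 mm thick, flat on the bench: hexagonal ring, 56 mm across flats, bore with six inward teeth; from a corner a tab 36 mm wide reaches 76 mm from the centre, ending in two prongs with a notch 20 mm wide, from 46 mm outward. Origin: ring centre, underside; x out along the tab, z up. Two flats face +y and -y: grip there. 0.16 kg. The other forked plate is identical; either may go first.
- fork_b: Forked plate, steel, 10 mm thick, flat on the bench: hexagonal ring, 56 mm across flats, bore with six inward teeth; from a corner a tab 36 mm wide reaches 76 mm from the centre, ending in two prongs with a notch 20 mm wide, from 46 mm outward. Origin: ring centre, underside; x out along the tab, z up. Two flats face +y and -y: grip there. 0.16 kg. The other forked plate is identical; either may go first.
- fork_a_tip (a point): Outer end of the tab of fork_a, midway between the prongs: 76 mm from the plate's centre along its x.
- fork_b_tip (a point): The same point of fork_b.
- single: Single-tab plate, steel, 10 mm thick, flat on the bench: the same toothed hexagonal ring (56 mm across flats) with one solid tab 24 mm wide with a round end, reaching 76 mm from the centre. Origin: ring centre, underside; x out along the tab, z up; two flats face +y and -y: grip there. 0.16 kg.
- single_tip (a point): Outer end of the solid tab, 76 mm from the plate's centre along its x.
- keeper: Keeper, a steel slab standing upright in the wooden stand, 104 mm high: blade 30 mm (x) by 8 mm (y), its lowest 8 mm narrower (26 x 4.5 mm); head 40 (x) x 14 (y) x 24 mm on top. Origin: centre of its underside, z up; the same after a half turn. Pull it straight up. Its x must lie along fixture x to enter the slot, 1.5 mm play each side. 0.15 kg.
- keeper_head (a point): Middle of the keeper's head, 92 mm above its underside; grip it here across its 14 mm thickness (y).
- stand: Light wooden stand, 66 x 60 x 36 mm high, fixed to the bench; the keeper starts in its 34 x 13 mm slot with its underside 10 mm above the bench (26 mm deep). Origin: centre of its underside; x along the slot.
- jar: Bystander: lidded jar, 69 mm wide, 97 mm high, upright. Origin at its underside.
- bearing: Bystander: ball bearing 72 mm wide, 17 mm high, lying flat. Origin at its underside.
- pliers: Bystander: combination pliers, 170 mm long, lying flat.
Not all that is in view belongs to the job. Leave any green or orange look-alike of the fork_b alone.

How it is judged (in metres and radians):
On the way, in this order (a step that is already met when the one before it is completed fails the run):
1. a forked plate is seated on the hub's shoulder with its tab over the anchor block (((z of fork_a in the frame of fixture between 0.034 and 0.04 m and horizontal distance between fork_a and fixture below 0.006 m and x of fork_a_tip in the frame of fixture above 0.06 m and y of fork_a_tip in the frame of fixture between -0.012 and 0.012 m and angle between fork_a's own z axis and vertical below 0.07 rad) or (z of fork_b in the frame of fixture between 0.034 and 0.04 m and horizontal distance between fork_b and fixture below 0.006 m and x of fork_b_tip in the frame of fixture above 0.06 m and y of fork_b_tip in the frame of fixture between -0.012 and 0.012 m and angle between fork_b's own z axis and vertical below 0.07 rad))), for 0.2 s.
2. the single-tab plate is seated on it with its tab pointing away from the anchor block (((z of fork_a in the frame of fixture between 0.034 and 0.04 m and horizontal distance between fork_a and fixture below 0.006 m and x of fork_a_tip in the frame of fixture above 0.06 m and y of fork_a_tip in the frame of fixture between -0.012 and 0.012 m and angle between fork_a's own z axis and vertical below 0.07 rad) or (z of fork_b in the frame of fixture between 0.034 and 0.04 m and horizontal distance between fork_b and fixture below 0.006 m and x of fork_b_tip in the frame of fixture above 0.06 m and y of fork_b_tip in the frame of fixture between -0.012 and 0.012 m and angle between fork_b's own z axis and vertical below 0.07 rad)) and z of single in the frame of fixture between 0.044 and 0.05 m and horizontal distance between single and fixture below 0.006 m and x of single_tip in the frame of fixture below -0.06 m and y of single_tip in the frame of fixture between -0.012 and 0.012 m and angle between single's own z axis and vertical below 0.07 rad), for 0.2 s.
3. the other forked plate is seated on top with its tab over the anchor block (all of step 2 and ((z of fork_a in the frame of fixture between 0.054 and 0.06 m and horizontal distance between fork_a and fixture below 0.006 m and x of fork_a_tip in the frame of fixture above 0.06 m and y of fork_a_tip in the frame of fixture between -0.012 and 0.012 m and angle between fork_a's own z axis and vertical below 0.07 rad) or (z of fork_b in the frame of fixture between 0.054 and 0.06 m and horizontal distance between fork_b and fixture below 0.006 m and x of fork_b_tip in the frame of fixture above 0.06 m and y of fork_b_tip in the frame of fixture between -0.012 and 0.012 m and angle between fork_b's own z axis and vertical below 0.07 rad))), for 0.2 s.
4. the keeper stands fully home in the slot of the anchor block, through both forks (z of keeper in the frame of fixture between 0.009 and 0.015 m and horizontal distance between keeper and slot below 0.005 m and angle between keeper's own z axis and vertical below 0.08 rad), for 0.2 s.
At the end, for the whole second after the job is handed in: On the hub from below: fork (underside 37 mm high), single (47), fork (57), each +-3 mm, axis within 6 mm, tilt under 0.07; fork tips over 60 mm out on the anchor side, single opposite, within 12 mm of its x axis. Keeper foot 9-15 mm high, within 5 mm of slot, tilt under 0.08. Under 0.02 m/s (all of step 3 and all of step 4 and linear speed of each of fork_a, fork_b, single, keeper below 0.02 m/s); the robot touches nothing.
It fails at once if the jar is pushed more than 30 mm from its place (distance of jar from where it was at the start of the episode above 0.03 m).
It fails at once if the bearing is pushed more than 30 mm from its place (distance of bearing from where it was at the start of the episode above 0.03 m).
It fails at once if the pliers is pushed more than 30 mm from its place (distance of pliers from where it was at the start of the episode above 0.03 m).
It also fails if it takes over 72 s, if anything falls off the work surface, if the arm or the gripper's body presses on something with over 40 N, if the wrist force passes 120 N, or if a joint passes its speed limit or range.

### The arm

A 6-joint arm with a two-finger parallel gripper is mounted at the origin on a cart in front of the work surface, level with it; the furniture and walls round the work are solid. World frame = base frame: x ahead of the robot, y to its left, z up, the work surface at z = 0. Lengths are in m, angles in degrees, forces in N, time in s.
With the tool pointing down it reaches from about 0.4 to 0.825 m from the base axis. Payload 7 kg.
Tool frame: the origin (TCP) lies on the centre line of the jaws, within the pads' length; the fingertips stand 19 mm ahead of it and the grasp point (between the pads) is the TCP; z points along the fingers, y is the line along which they close (so a half turn about z gives the same grasp; the last joint's range is limited). The gripper opens to 88 mm and grips with 3 to 60 N. Pads are 19 mm wide; open, the fingers measure 130 mm over their backs; the gripper's body (78 mm by 193 mm) begins 47 mm behind the grasp point.
Start: joints at [80.678, 20.546, 0.682, 0, -70.136, -16.507], TCP at [0.294, 0.608, 0.246] pointing down, gripper open.
Joint ranges: [-176.03, 176.03], [-82.01, 121.73], [-58.28, 71.71], [-173.87, 95.51], [-174.79, -0.11], [-173.66, 173.66]. Speed limits (degrees/s): [136.94, 136.94, 172.46, 180, 180, 180].

### API

Orientations are given as [roll, pitch, yaw] about the fixed x, y, z axes, in that order (R = Rz(yaw) Ry(pitch) Rx(roll)).
In Python, from plant import * gives the robot as it stands. The module is installed in compiled form; this text tells all that it offers.
- The arm moves only by the tool play_rows, never from a script. Its argument "deltas" is a list of rows, each a list of 6 numbers: the shift along the world's x, y, z scaled (see below), then the turn, a rotation vector about the world's x, y, z scaled (see below). A call has 1 to 10 rows; each row shifts and turns the commanded pose from where the row before left it; what a row does not reach is not made up. The controller multiplies each number of a shift by 800 mm and each number of a turn by 180 degrees. A row lasts 1/10 s, in which the tool goes at most 50 mm and 8.59 degrees, less where a joint would pass 70% of its speed; a pose out of reach is approached as far as the arm can. A call with a number of a shift or a turn outside -1 to 1 is refused whole. A call with a gripper value outside its range is refused whole. "gripper" is the gripper command: -1 is shut, 1 is fully open, values between are in proportion, set as the call begins (left out, the last holds). The fingers move at their own pace and stop on an object; the grip force is fixed at half the most. Time passes only in rows, so rows that do not move let the fingers close. It gives the time, the measured TCP pose, the force, the opening and the grip force at its end, in the units of the state.
- get_obs(): the state, without advancing time (a new reading comes with each control period).
- snapshot(name): name is "scene" or "top" or "wrist"; returns (picture, depth): 384x512x3 uint8, blue, green, red; 384x512 float32, m along the optical axis (not along the pixel's ray), 0 where there is no reading.
- camera_model(name): a dict with "fx", "fy", "cx", "cy" (pixels), "k1" (the pictures are not rectified: a ray, as slopes to the right and down, at radius r is drawn at 1 + k1 r^2 times it, then the intrinsics apply), "world_to_cam" (4x4, takes a point from world to camera coordinates). Camera axes: x right, y down, z forward; pixel columns grow to the right and rows downward; lengths in m; the calibration is good to about 2 mm. A picture is of the moment at which its call begins: read the wrist's pose just before it. camera_model takes no time and is no camera call; for the wrist camera it gives the pose at the moment of the call.
- close_job(): hands the job in; it is judged then, once.
The state is a dict: "clock": time; "joint_pos": joint angles; "qvel": joint speeds; "tau": joint torques, N m; "tool_pos": TCP position; "orientation": TCP orientation; "force": force on the tool from outside, world axes, zero at the start; "moment": the same for the moment, N m; "opening": finger opening in m; "gripper_force": force on a finger pad.
Only numpy, scipy, OpenCV 4.12 (cv2) and the standard library are available. Lean on these libraries where they do the work, as an engineer would, in place of code of your own. Each camera call takes 0.05 s, during which the arm holds its last target. There are 200 camera calls.

## Working session

There is one attempt and no reset: what is moved stays moved. The work goes in short steps, Python scripts to look and compute and a tool call to move; the robot and the scene stay as the last step left them, time stands still between calls to the robot, and variables do not carry over. Pictures are saved under pics/ and viewed, at most 12 in all, crops included, and the job is handed in when it is done.

Besides the shell and the picture viewer there is one more tool, called after "Request:" as name(argument=value, ...), one argument or row to a line, values as JSON. play_rows: Moves the arm, as the interface text tells. Its arguments: {"type":"object","properties":{"deltas":{"type":"array","items":{"type":"array","items":{"type":"number","minimum":-1,"maximum":1}}},"gripper":{"type":"number"}},"required":["deltas"]}

```bash
mkdir -p pics
cat > h.py <<'E'
from plant import *
import numpy as np, cv2
def snap(n,tag):
    o=get_obs(); m=camera_model(n); p,d=snapshot(n)
    cv2.imwrite(f'pics/{tag}.png',p); np.savez(f'{tag}.npz',p=p,d=d,M=np.array(m['world_to_cam']),k=np.array([m['fx'],m['fy'],m['cx'],m['cy'],m['k1']]))
    return p,d,m
class V:
    def __init__(s,tag):
        z=np.load(f'{tag}.npz'); s.p,s.d,s.M,s.k=z['p'],z['d'],z['M'],z['k']
    def ray(s,u,v):
        fx,fy,cx,cy,k1=s.k
        D=np.array([k1,0,0,0.])
        K=np.array([[fx,0,cx],[0,fy,cy],[0,0,1]])
        return cv2.undistortPoints(np.array([[[u,v]]],float),K,D)[0,0]
    def plane(s,u,v,z):
        x,y=s.ray(u,v); R=s.M[:3,:3]; c=-R.T@s.M[:3,3]; r=R.T@np.array([x,y,1.]); return c+r*(z-c[2])/r[2]
    def pt(s,u,v):
        x,y=s.ray(u,v); z=s.d[int(round(v)),int(round(u))]; R=s.M[:3,:3]; return R.T@(np.array([x*z,y*z,z])-s.M[:3,3])
    def proj(s,P):
        c=s.M[:3,:3]@np.asarray(P)+s.M[:3,3]; x,y=c[:2]/c[2]; f=1+s.k[4]*(x*x+y*y); return s.k[0]*x*f+s.k[2],s.k[1]*y*f+s.k[3]
E
python3 - <<'E'
from h import *
for n in ('top','scene'):
    p,d,m=snap(n,n+'0')
    cv2.imwrite(f'pics/{n}0b.png',cv2.resize(p,(800,600),interpolation=cv2.INTER_CUBIC)); print(m)
print(get_obs())
E
```

```text
{'fx': 382.34771195300726, 'fy': 382.34771195300726, 'cx': 251.13543002227547, 'cy': 191.4856904795444, 'k1': 0.01938659953357465, 'world_to_cam': array([[ 1.24872407e-03, -9.99969922e-01, -7.65476695e-03,
         6.37402310e-03],
       [-9.80154720e-01,  2.93499575e-04, -1.98233800e-01,
         5.50497584e-01],
       [ 1.98230084e-01,  7.75039527e-03, -9.80124872e-01,
         1.38404119e+00],
       [ 0.00000000e+00,  0.00000000e+00,  0.00000000e+00,
         1.00000000e+00]])}
{'fx': 377.1180045685215, 'fy': 377.1180045685215, 'cx': 255.5007497878374, 'cy': 190.5403874079044, 'k1': -0.027785882689875828, 'world_to_cam': array([[ 0.49909582, -0.86641061, -0.01536301, -0.26184771],
       [-0.43923942, -0.23766168, -0.86636347,  0.29514688],
       [ 0.7469753 ,  0.43914643, -0.49917764,  0.84080674],
       [ 0.        ,  0.        ,  0.        ,  1.        ]])}
{'clock': 0.1, 'joint_pos': array([ 8.06789600e+01,  2.05868772e+01,  6.37608346e-01, -1.79898292e-02,
       -7.01352466e+01, -1.65073304e+01]), 'qvel': array([-0.01538992, -0.03483462,  0.13836167,  0.05894902,  0.03480479,
       -0.04118885]), 'tau': array([-1.98305199e-03, -5.84161627e+01,  2.93750256e+01,  7.01553494e+00,
        1.01956030e-02, -4.92726917e-05]), 'tool_pos': array([0.29391786, 0.60718282, 0.24470993]), 'orientation': array([ 1.79914162e+02, -7.80095272e-03, -2.58344900e+01]), 'force': array([-0.57227245, -0.0019993 ,  0.3054297 ]), 'moment': array([ 0.00596963, -0.01649305,  0.02614771]), 'gripper_force': 0.0, 'opening': 0.08738383962446575}
```

View pics/top0b.png

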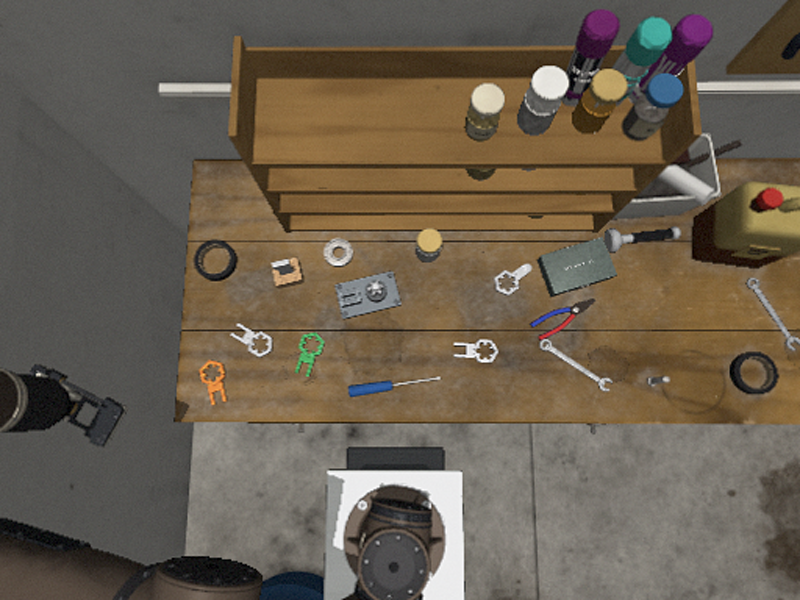

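View pics/scene0b.png

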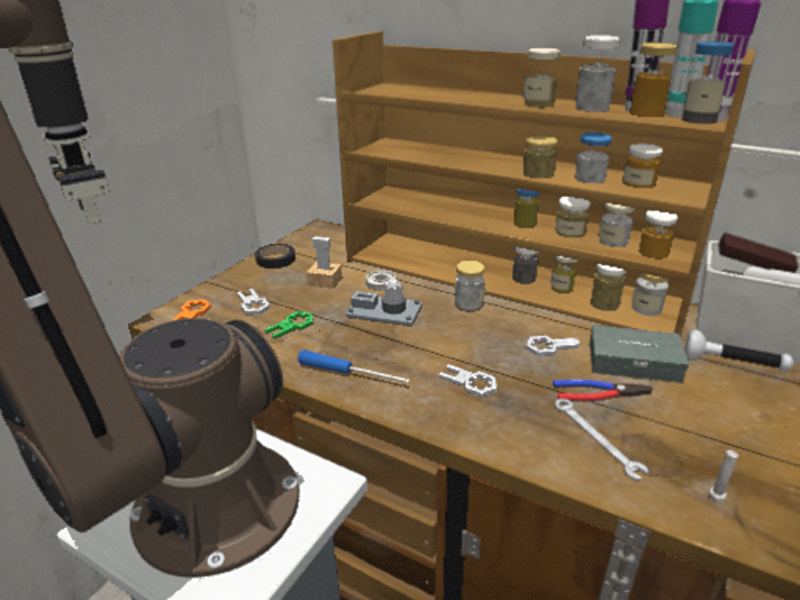

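Top view (800x600): the steel forks are at (258,342) and (487,350), with a green look-alike at (310,345) and an orange one at (213,372). The single-tab plate is at (508,281), and the wrench at (575,365) is not it. The hub is at (376,290) with its anchor block at (350,298). The keeper and stand are at (287,270). I choose the bare-steel forks and check them in a close crop.

Run:
```python
from h import *
v=V('top0')
c=v.p[145:245,130:360]
cv2.imwrite('pics/topcrop.png',cv2.resize(c,None,fx=3.4,fy=3.4,interpolation=cv2.INTER_CUBIC))
s=1/1.5625
for n,a,z in [('forkL',(258,342),.01),('forkLtip',(236,328),.01),('forkR',(487,350),.01),('forkRtip',(455,350),.01),('single',(508,281),.01),('stip',(529,267),.01),('hub',(376,287),.08),('anch',(350,298),.034),('keeper',(288,264),.114),('jar',(429,240),.097),('bear',(338,252),.017)]:
    print(n,v.plane(a[0]*s,a[1]*s,z).round(3))
```

```text
forkL [0.453 0.336 0.01 ]
forkLtip [0.487 0.392 0.01 ]
forkR [ 0.433 -0.224  0.01 ]
forkRtip [ 0.433 -0.146  0.01 ]
single [ 0.606 -0.281  0.01 ]
stip [ 0.642 -0.335  0.01 ]
hub [0.575 0.045 0.08 ]
anch [0.558 0.111 0.034]
keeper [0.623 0.25  0.114]
jar [ 0.686 -0.081  0.097]
bear [0.679 0.144 0.017]
```

View pics/topcrop.png

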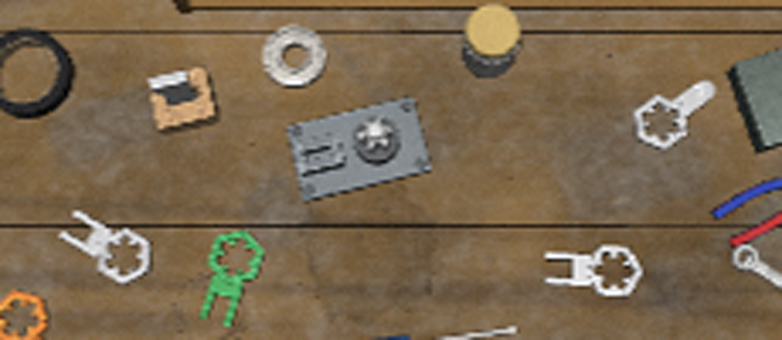

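Crop: the steel forks at (123,255) and (613,270) and the single at (661,121) match the description. The green and orange forks are not used. I move over the left fork to look from near.

Request:
play_rows(
  deltas=[
    [0.02,-0.034,0,0,0,0.047],
    [0.02,-0.034,0,0,0,0.047],
    [0.02,-0.034,0,0,0,0.047],
    [0.02,-0.034,0,0,0,0.047],
    [0.02,-0.034,0,0,0,0.047],
    [0.02,-0.034,0,0,0,0.047],
    [0.02,-0.034,0,0,0,0.047],
    [0.02,-0.034,0,0,0,0.047],
    [0.02,-0.034,0,0,0,0.047],
    [0.02,-0.034,0,0,0,0.047],
  ],
  gripper=1,
)

```text
clock: 1.1
tool_pos: [0.4544, 0.3342, 0.2453]
orientation: [-180.0, 0.0, 59.1]
force: [-0.1, 1.8, 0.8]
opening: 0.0878
gripper_force: 0.0
```

Run:
```python
from h import *
p,d,m=snap('wrist','w1'); o=get_obs(); print(o['joint_pos'].round(1),o['tool_pos'],o['orientation'],o['clock'])
print(m); cv2.imwrite('pics/w1b.png',cv2.resize(p,(800,600)))
v=V('top0')
for u in [(560,265),(600,255),(545,280),(400,235),(300,225),(350,222)]:
    print(u,v.pt(u[0]/1.5625,u[1]/1.5625).round(3))
```

```text
[ 55.9  10.1 -13.6   0.  -66.3  93.9] [0.4555526  0.33108001 0.24534299] [1.79988516e+02 9.28533493e-02 5.98333459e+01] 1.15
{'fx': 283.5773896027627, 'fy': 283.5773896027627, 'cx': 256.98672651431224, 'cy': 188.26851122177072, 'k1': -0.06509519181680647, 'world_to_cam': array([[ 8.58521032e-01, -5.12778352e-01, -2.16098158e-05,
        -2.19095364e-01],
       [-4.88549280e-01, -8.17968220e-01,  3.03722888e-01,
         4.57816835e-01],
       [-1.55760198e-01, -2.60741930e-01, -9.52760414e-01,
         5.50086096e-01],
       [ 0.00000000e+00,  0.00000000e+00,  0.00000000e+00,
         1.00000000e+00]])}
(560, 265) [ 0.638 -0.404  0.043]
(600, 255) [ 0.663 -0.502  0.045]
(545, 280) [ 0.608 -0.374  0.01 ]
(400, 235) [ 0.73  -0.012 -0.002]
(300, 225) [0.749 0.241 0.021]
(350, 222) [0.758 0.115 0.018]
```

View pics/w1b.png

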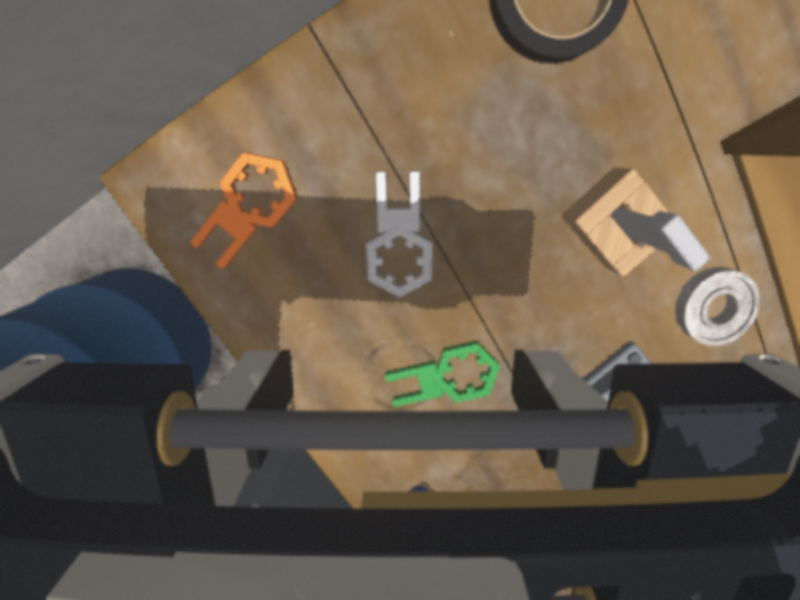

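```bash
cat >> h.py <<'E'
from scipy.optimize import minimize
def dens(pts,z,close=True,step=1.0):
    P=np.array(pts,float); 
    if close: P=np.vstack([P,P[:1]])
    out=[]
    for a,b in zip(P[:-1],P[1:]):
        n=max(int(np.hypot(*(b-a))/step),1); t=np.arange(n)[:,None]/n; out.append(a+(b-a)*t)
    q=np.vstack(out); return np.c_[q,np.full(len(q),z)]/1000
H=[(16.17,-28),(-16.17,-28),(-32.33,0),(-16.17,28),(16.17,28)]
def fork(z=10): return dens([(21.9,18),(76,18),(76,10),(46,10),(46,-10),(76,-10),(76,-18),(21.9,-18)]+H,z)
def single(z=10):
    a=np.radians(np.arange(90,-91,-10)); return dens([(25.4,12)]+[(64+12*np.cos(t),12*np.sin(t)) for t in a]+[(25.4,-12)]+H,z)
def rect(x0,x1,y0,y1,z): return dens([(x0,y0),(x1,y0),(x1,y1),(x0,y1)],z)
def circ(r,z): a=np.radians(np.arange(0,360,6)); return dens(np.c_[r*np.cos(a),r*np.sin(a)],z)
def fixture(): return np.vstack([rect(-53,97,-45,45,12),rect(42,92,-18,18,34),rect(50.5,83.5,-5.5,5.5,34),circ(26,37)])
def keeper(): return rect(-20,20,-7,7,114)
def stand(): return rect(-33,33,-30,30,36)
def fit(v,model,x,y,yaw,w=0.012,wy=8,seed=0):
    g=v.p.astype(np.float32); g=cv2.GaussianBlur(g,(0,0),1.0)
    G=np.sqrt(sum(cv2.Sobel(g[...,i],cv2.CV_32F,1,0)**2+cv2.Sobel(g[...,i],cv2.CV_32F,0,1)**2 for i in range(3)))
    G=np.minimum(G,150)
    def f(q):
        c,s=np.cos(np.radians(q[2])),np.sin(np.radians(q[2])); L=model
        W=np.c_[q[0]+c*L[:,0]-s*L[:,1],q[1]+s*L[:,0]+c*L[:,1],L[:,2]]
        C=W@v.M[:3,:3].T+v.M[:3,3]; xy=C[:,:2]/C[:,2:]; k=1+v.k[4]*(xy**2).sum(1)
        m=np.c_[v.k[0]*xy[:,0]*k+v.k[2],v.k[1]*xy[:,1]*k+v.k[3]].astype(np.float32)
        return -cv2.remap(G,m[None],None,cv2.INTER_LINEAR)[0].mean()
    rng=np.random.default_rng(seed); c=np.array([x,y,yaw])
    S=c+rng.uniform(-1,1,(2500,3))*[w,w,wy]; sc=np.array([f(q) for q in S])
    best=min((minimize(f,S[i],method='Nelder-Mead',options=dict(initial_simplex=S[i]+np.vstack([np.zeros(3),np.diag([.002,.002,1.5])]))) for i in np.argsort(sc)[:6]),key=lambda r:r.fun)
    return best.x.round(4),round(float(best.fun),1)
E
python3 - <<'E'
from h import *
t=V('top0'); w=V('w1'); o=get_obs(); print(o['tool_pos'],o['orientation'])
print('forkL top',fit(t,fork(),.453,.336,58.7)); print('forkL w',fit(w,fork(),.453,.336,58.7))
print('forkR',fit(t,fork(),.433,-.224,90)); print('single',fit(t,single(),.606,-.281,-56))
print('fix',fit(t,fixture(),.575,.045,104))
print('keep top',fit(t,keeper(),.623,.25,105,wy=15),fit(t,stand(),.60,.25,105,w=.02))
print('keep w',fit(w,keeper(),.623,.25,105,wy=15),fit(w,stand(),.60,.25,105,w=.02))
E
```

```text
[0.4555526  0.33108001 0.24534299] [1.79988516e+02 9.28533493e-02 5.98333459e+01]
forkL top (array([ 0.4484,  0.3322, 60.1429]), -149.8)
forkL w (array([ 0.4492,  0.3299, 60.4729]), -149.6)
forkR (array([ 0.4323, -0.2185, 87.3341]), -150.0)
single (array([  0.6042,  -0.2766, -53.4675]), -149.8)
fix (array([5.777000e-01, 4.930000e-02, 1.023089e+02]), -129.1)
keep top (array([  0.611 ,   0.2561, 101.9024]), -149.9) (array([  0.6162,   0.2666, 104.449 ]), -138.7)
keep w (array([  0.6283,   0.2574, 104.0247]), -133.5) (array([  0.6266,   0.268 , 106.3794]), -138.5)
```

```bash
sed -i 's/np.minimum(G,150)/np.sqrt(np.minimum(G,900))/' h.py
python3 - <<'E'
from h import *
t=V('top0'); w=V('w1')
print('forkL top',fit(t,fork(),.449,.331,60)); print('forkL w',fit(w,fork(),.449,.331,60))
print('forkR',fit(t,fork(),.433,-.22,88)); print('single',fit(t,single(),.606,-.28,-55))
print('fix',fit(t,fixture(),.575,.047,103))
print('keep top',fit(t,keeper(),.62,.255,104,wy=15),fit(t,stand(),.61,.26,105,w=.02))
print('keep w',fit(w,keeper(),.62,.255,104,wy=15),fit(w,stand(),.62,.26,105,w=.02))
E
```

```text
forkL top (array([ 0.4489,  0.3334, 59.6273]), -20.5)
forkL w (array([ 0.4496,  0.3297, 60.4498]), -17.2)
forkR (array([ 0.4324, -0.2184, 87.4485]), -21.4)
single (array([  0.6038,  -0.2763, -53.9627]), -19.8)
fix (array([5.782000e-01, 4.940000e-02, 1.023957e+02]), -12.8)
keep top (array([  0.6263,   0.2702, 101.3647]), -21.7) (array([  0.6268,   0.2711, 103.105 ]), -18.7)
keep w (array([  0.6263,   0.2676, 104.0954]), -17.8) (array([  0.6265,   0.2677, 104.2997]), -15.6)
```

Request:
play_rows(
  deltas=[
    [-0.002,0,-0.04,0,0,0.003],
    [-0.002,0,-0.04,0,0,0],
    [-0.002,0,-0.04,0,0,0],
    [-0.001,0,-0.04,0,0,0],
    [0,0,0,0,0,0],
    [0,0,0,0,0,0],
  ],
)

```text
clock: 1.75
tool_pos: [0.4486, 0.3355, 0.1178]
orientation: [180.0, 0.1, 59.3]
force: [0.4, 0.1, 1.6]
opening: 0.0877
gripper_force: 0.0
```

Run:
```python
from h import *
p,d,m=snap('wrist','w2'); w=V('w2'); o=get_obs(); print(o['tool_pos'],o['orientation'],o['qvel'].round(2))
print('forkL w',fit(w,fork(),.4496,.330,60.4)); print(w.proj([.4496,.33,.01]))
```

```text
[0.44910865 0.33620966 0.11883961] [ 1.79967448e+02 -6.17015334e-02  5.93373315e+01] [ 0.01 -1.15  0.76  0.03  0.34  0.02]
forkL w (array([ 0.4493,  0.3299, 60.1485]), -16.6)
(np.float64(260.4589531168904), np.float64(197.0614506900333))
```

Request:
play_rows(
  deltas=[
    [0.001,-0.0076,-0.04,0,0,0.005],
    [0,0,-0.04,0,0,0],
    [0,0,-0.025,0,0,0],
    [0,0,-0.0155,0,0,0],
    [0,0,0,0,0,0],
  ],
)

```text
clock: 2.3
tool_pos: [0.4494, 0.3296, 0.0211]
orientation: [180.0, 0.0, 60.2]
force: [-0.2, -1.2, 0.2]
opening: 0.088
gripper_force: 0.0
```

Request:
play_rows(
  deltas=[
    [0,0,0,0,0,0],
    [0,0,0,0,0,0],
    [0,0,0,0,0,0],
    [0,0,0,0,0,0],
    [0,0,0,0,0,0],
  ],
  gripper=-1,
)

```text
clock: 2.8
tool_pos: [0.4495, 0.3297, 0.0217]
orientation: [180.0, -0.1, 60.2]
force: [-1.9, -0.1, 4.0]
opening: 0.0555
gripper_force: 30.0
```

Request:
play_rows(
  deltas=[
    [0,0,0.05,0,0,0],
    [0,0,0.05,0,0,0],
    [0.0048,-0.05,0.023,0,0,0.0293],
    [0.0048,-0.05,0.023,0,0,0.0293],
    [0.0048,-0.05,0.023,0,0,0.0293],
    [0.0048,-0.05,0.023,0,0,0.0293],
    [0.0048,-0.05,0.023,0,0,0.0293],
    [0.0048,-0.05,0.023,0,0,0.0293],
    [0.0048,-0.05,0.023,0,0,0.0293],
    [0.0048,-0.05,0.023,0,0,0.0293],
  ],
)

```text
clock: 3.8
tool_pos: [0.4794, 0.0078, 0.2492]
orientation: [180.0, -0.0, 102.6]
force: [1.8, 0.3, -1.5]
opening: 0.0557
gripper_force: 30.0
```

Request:
play_rows(
  deltas=[
    [0,0,0,0,0,0],
    [0,0,0,0,0,0],
    [0,0,0,0,0,0],
  ],
)

```text
clock: 4.1
tool_pos: [0.4795, 0.0098, 0.2477]
orientation: [-179.9, -0.0, 102.3]
force: [0.3, 1.0, -1.5]
opening: 0.0552
gripper_force: 30.0
```

Run:
```python
from h import *
p,d,m=snap('wrist','w3'); w=V('w3'); o=get_obs(); print(o['tool_pos'],o['orientation'],o['opening'],o['force'])
r=fit(w,fixture(),.578,.048,102.4); print('fix w',r)
for z in (.0,-.01): pass
print('base',fit(w,rect(-53,97,-45,45,12),.578,.048,102.4),'anch',fit(w,rect(42,92,-18,18,34),.578,.048,102.4,wy=3))
# held plate: fit at plate height
z=o['tool_pos'][2]-.0216; print('held',fit(w,dens([(32,18),(76,18),(76,10),(46,10),(46,-10),(76,-10),(76,-18),(32,-18)],(z+.01)*1000,False),.48,.01,102.4))
q=p.copy()
x,y,a=r[0]; c,s=np.cos(np.radians(a)),np.sin(np.radians(a))
for L in fixture(): 
    u=w.proj([x+c*L[0]-s*L[1],y+s*L[0]+c*L[1],L[2]]); q[int(round(u[1]))%384,int(round(u[0]))%512]=(0,0,255)
cv2.imwrite('pics/w3b.png',cv2.resize(q,(800,600),interpolation=cv2.INTER_NEAREST))
```

```text
[0.47955127 0.01009041 0.24764295] [-1.79929207e+02 -5.47613305e-03  1.02400927e+02] 0.05537705385942953 [-0.05632769 -0.21246953 -1.12788637]
fix w (array([5.783000e-01, 4.590000e-02, 1.034076e+02]), -11.5)
base (array([5.784000e-01, 4.560000e-02, 1.035408e+02]), -11.4) anch (array([5.776000e-01, 4.790000e-02, 1.030964e+02]), -11.6)
held (array([4.804000e-01, 9.700000e-03, 1.025977e+02]), -13.8)
```

View pics/w3b.png

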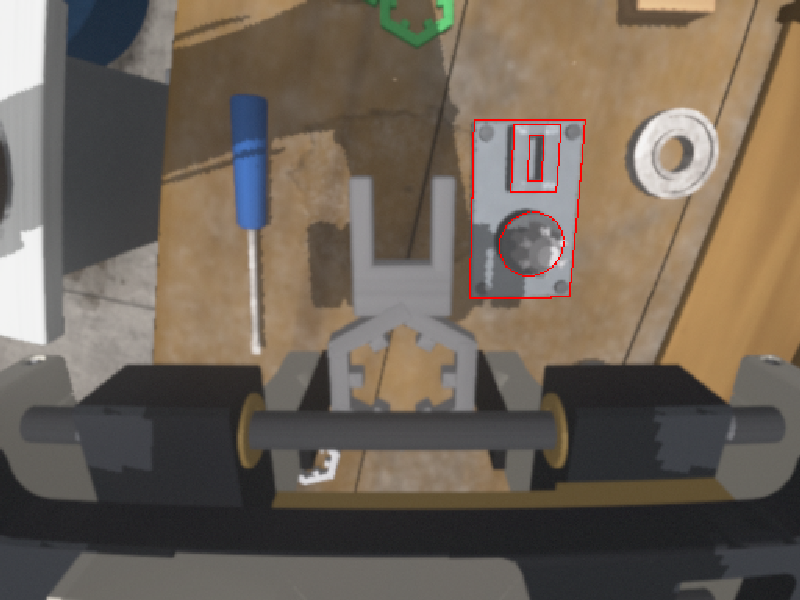

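The red overlay lies on the fixture (hub at (530,243), slot at (536,158)), and the held fork is straight and centred in the jaws.

Request:
play_rows(
  deltas=[
    [0.0306,0.01135,-0.0387,0,0,0.005],
    [0.0306,0.01135,-0.0387,0,0,0],
    [0.0306,0.01135,-0.0387,0,0,0],
    [0.0306,0.01135,-0.0387,0,0,0],
    [0,0,0,0,0,0],
    [0,0,0,0,0,0],
  ],
)

```text
clock: 4.75
tool_pos: [0.5772, 0.0467, 0.1225]
orientation: [-179.8, 0.0, 103.4]
force: [0.1, -0.2, -0.1]
opening: 0.0558
gripper_force: 30.0
```

Run:
```python
from h import *
p,d,m=snap('wrist','w4'); w=V('w4'); o=get_obs(); print(o['tool_pos'],o['orientation'],o['opening'],o['force'])
print('base',fit(w,rect(-53,97,-45,45,12),.578,.046,103),'anch',fit(w,rect(42,92,-18,18,34),.578,.046,103,wy=3))
z=o['tool_pos'][2]-.0216; print('held',fit(w,dens([(32,18),(76,18),(76,10),(46,10),(46,-10),(76,-10),(76,-18),(32,-18)],(z+.01)*1000,False),.578,.046,103))
cv2.imwrite('pics/w4b.png',cv2.resize(p,(800,600),interpolation=cv2.INTER_CUBIC))
```

```text
[0.57744775 0.04653043 0.1239429 ] [-1.79897889e+02  2.47624588e-02  1.03372731e+02] 0.05540435419175723 [-0.12459439  0.21338143 -1.48227713]
base (array([5.783000e-01, 4.530000e-02, 1.035061e+02]), -9.6) anch (array([5.88700e-01, 3.38000e-02, 1.03436e+02]), -6.9)
held (array([5.778000e-01, 4.650000e-02, 1.034297e+02]), -10.9)
```

View pics/w4b.png

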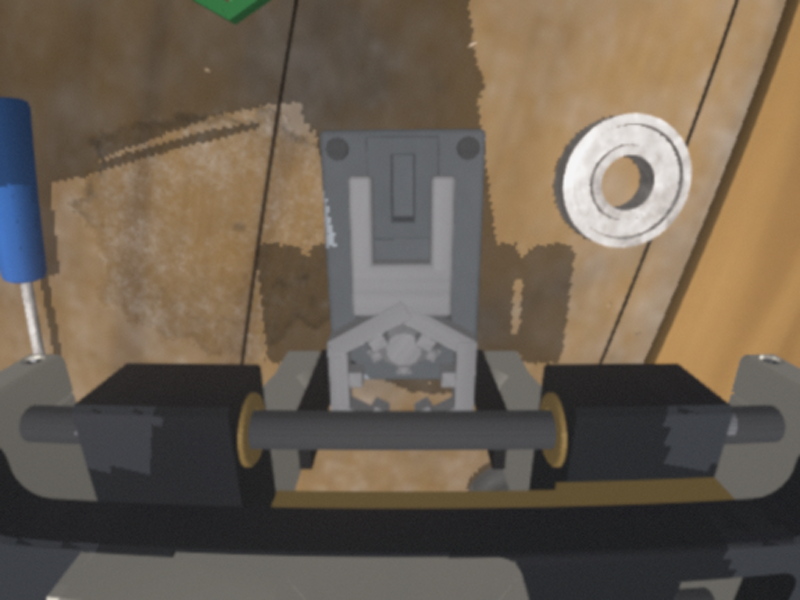

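The hub nose (404,350) and slot (402,185) sit centred under the fork (centre column 402). I lower it slowly.

Request:
play_rows(
  deltas=[
    [0,-0.0003,-0.018,0,0,0],
    [0,0,-0.015,0,0,0],
    [0,0,-0.008,0,0,0],
    [0,0,-0.008,0,0,0],
    [0,0,0,0,0,0],
  ],
)

```text
clock: 5.3
tool_pos: [0.5774, 0.0454, 0.0849]
orientation: [-179.9, 0.0, 103.3]
force: [-0.2, -0.7, -1.3]
opening: 0.0557
gripper_force: 30.0
```

Request:
play_rows(
  deltas=[
    [0,0,-0.009,0,0,0],
    [0,0,-0.009,0,0,0],
    [0,0,-0.009,0,0,0],
    [0,0,-0.0055,0,0,0],
    [0,0,-0.001,0,0,0],
    [0,0,0,0,0,0],
  ],
)

```text
clock: 5.9
tool_pos: [0.5776, 0.0454, 0.0587]
orientation: [-180.0, 0.0, 103.3]
force: [-4.2, 0.0, 3.9]
opening: 0.0556
gripper_force: 30.0
```

Request:
play_rows(
  deltas=[
    [0,0,-0.001,0,0,0],
    [0,0,0,0,0,0],
  ],
)

```text
clock: 6.1
tool_pos: [0.5776, 0.0453, 0.0586]
orientation: [-180.0, 0.0, 103.3]
force: [-5.4, 0.6, 11.3]
opening: 0.0559
gripper_force: 30.0
```

Request:
play_rows(
  deltas=[
    [0,0,0,0,0,0],
    [0,0,0,0,0,0],
    [0,0,0,0,0,0],
    [0,0,0,0,0,0],
    [0,0,0.02,0,0,0],
    [0,0,0.04,0,0,0],
    [0,0,0.05,0,0,0],
  ],
  gripper=1,
)

```text
clock: 6.8
tool_pos: [0.5769, 0.0452, 0.1451]
orientation: [-179.8, 0.0, 103.3]
force: [1.4, 0.2, -0.9]
opening: 0.0874
gripper_force: 0.0
```

Request:
play_rows(
  deltas=[
    [-0.0072,-0.0207,0.008,0,0,-0.0475],
    [-0.0072,-0.0207,0.008,0,0,-0.0475],
    [-0.0072,-0.0207,0.008,0,0,-0.0475],
    [-0.0072,-0.0207,0.008,0,0,-0.0475],
    [-0.0072,-0.0207,0.008,0,0,-0.0475],
    [-0.0072,-0.0207,0.008,0,0,-0.0475],
    [-0.0072,-0.0207,0.008,0,0,-0.0475],
    [-0.0072,-0.0207,0.008,0,0,-0.0475],
    [-0.0072,-0.0207,0.008,0,0,-0.0475],
    [-0.0072,-0.0207,0.008,0,0,-0.0475],
  ],
)

```text
clock: 7.8
tool_pos: [0.52, -0.1207, 0.2099]
orientation: [-180.0, 0.0, 17.5]
force: [-0.1, -0.0, -0.1]
opening: 0.0872
gripper_force: 0.0
```

Request:
play_rows(
  deltas=[
    [0.0117,-0.0218,0,0,0,-0.0443],
    [0.0117,-0.0218,0,0,0,-0.0443],
    [0.0117,-0.0218,0,0,0,-0.0443],
    [0.0117,-0.0218,0,0,0,-0.0443],
    [0.0117,-0.0218,0,0,0,-0.0443],
    [0.0117,-0.0218,0,0,0,-0.0443],
    [0.0117,-0.0218,0,0,0,-0.0443],
    [0.0117,-0.0218,0,0,0,-0.0443],
    [0.0117,-0.0218,0,0,0,-0.0443],
  ],
)

```text
clock: 8.7
tool_pos: [0.6049, -0.2778, 0.2094]
orientation: [180.0, 0.0, -54.3]
force: [0.5, 0.2, 0.0]
opening: 0.0874
gripper_force: 0.0
```

Request:
play_rows(
  deltas=[
    [0,0,0,0,0,0],
    [0,0,0,0,0,0],
    [0,0,0,0,0,0],
  ],
)

```text
clock: 9.0
tool_pos: [0.6043, -0.2766, 0.2096]
orientation: [180.0, 0.0, -53.9]
force: [-0.2, 0.6, 0.3]
opening: 0.0879
gripper_force: 0.0
```

Run:
```python
from h import *
snap('top','top1'); p,d,m=snap('wrist','w5'); w=V('w5'); t=V('top1'); o=get_obs(); print(o['tool_pos'],o['orientation'],o['joint_pos'].round(1))
print('single',fit(w,single(),.604,-.277,-54))
print('seated fork top',fit(t,fork(47),.578,.049,102.4))
```

```text
[ 0.6043911  -0.27642936  0.2098875 ] [-1.79991023e+02 -8.45857253e-05 -5.38678962e+01] [ -7.8  20.9  -3.6  -0.  -65.5  43.9]
single (array([  0.6037,  -0.2793, -53.2152]), -13.9)
seated fork top (array([5.79000e-01, 4.80000e-02, 1.03949e+02]), -18.3)
```

Request:
play_rows(
  deltas=[
    [-0.0009,-0.0031,-0.055,0,0,0.0033],
    [0,0,-0.055,0,0,0],
    [0,0,-0.055,0,0,0],
    [0,0,-0.035,0,0,0],
    [0,0,-0.022,0,0,0],
    [0,0,-0.0135,0,0,0],
    [0,0,0,0,0,0],
  ],
)

```text
clock: 9.8
tool_pos: [0.6037, -0.2791, 0.0209]
orientation: [180.0, 0.0, -53.3]
force: [0.6, -0.3, 0.3]
opening: 0.0878
gripper_force: 0.0
```

Request:
play_rows(
  deltas=[
    [0,0,0,0,0,0],
    [0,0,0,0,0,0],
    [0,0,0,0,0,0],
    [0,0,0,0,0,0],
    [0,0,0,0,0,0],
  ],
  gripper=-1,
)

```text
clock: 10.3
tool_pos: [0.6039, -0.2796, 0.0217]
orientation: [-180.0, -0.0, -53.4]
force: [-0.6, 0.8, 2.3]
opening: 0.0554
gripper_force: 30.0
```

Request:
play_rows(
  deltas=[
    [0,0,0.045,0,0,0],
    [0,0,0.055,0,0,0],
    [0,0,0.04,0,0,0],
  ],
)

```text
clock: 10.6
tool_pos: [0.6041, -0.2797, 0.1355]
orientation: [-180.0, -0.0, -53.4]
force: [0.2, -1.2, -1.5]
opening: 0.0553
gripper_force: 30.0
```

Request:
play_rows(
  deltas=[
    [-0.0041,0.0508,0,0,0,-0.0162],
    [-0.0041,0.0508,0,0,0,-0.0162],
    [-0.0041,0.0508,0,0,0,-0.0162],
    [-0.0041,0.0508,0,0,0,-0.0162],
    [-0.0041,0.0508,0,0,0,-0.0162],
    [-0.0041,0.0508,0,0,0,-0.0162],
    [-0.0041,0.0508,0,0,0,-0.0162],
    [-0.0041,0.0508,0,0,0,-0.0162],
    [0,0,0,0,0,0],
    [0,0,0,0,0,0],
  ],
)

```text
clock: 11.6
tool_pos: [0.5772, 0.0467, 0.1331]
orientation: [180.0, 0.0, -76.6]
force: [-0.1, -0.1, -2.2]
opening: 0.0554
gripper_force: 30.0
```

Run:
```python
from h import *
p,d,m=snap('wrist','w6'); w=V('w6'); o=get_obs(); print(o['tool_pos'],o['orientation'],o['opening'],o['joint_pos'].round(1))
z=o['tool_pos'][2]-.0216; print('held',fit(w,single((z+.01)*1000)[30:180],.5775,.0458,-76.7))
print('base',fit(w,rect(-53,97,-45,45,12),.5775,.046,103.3))
cv2.imwrite('pics/w6b.png',cv2.resize(p,(800,600),interpolation=cv2.INTER_CUBIC))
```

```text
[0.5772525  0.04577156 0.13309027] [ 1.79964875e+02  3.52272223e-03 -7.66288723e+01] 0.05550710051625969 [ 23.9  17.2 -20.1  -0.  -52.7 -10.5]
held (array([ 5.77700e-01,  4.73000e-02, -7.69621e+01]), -14.1)
base (array([5.820000e-01, 3.330000e-02, 1.020666e+02]), -9.3)
```

View pics/w6b.png

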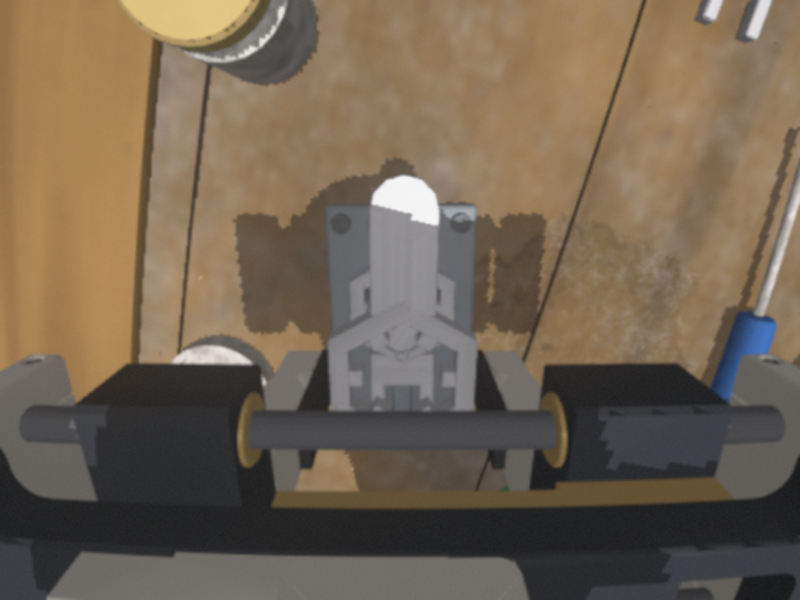

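The hub nose (404,340) shows centred inside the single's bore, and its tab points away from the anchor block. I lower it.

Request:
play_rows(
  deltas=[
    [0,-0.001,-0.02,0,0,0],
    [0,0,-0.018,0,0,0],
    [0,0,-0.01,0,0,0],
    [0,0,-0.009,0,0,0],
    [0,0,0,0,0,0],
  ],
)

```text
clock: 12.15
tool_pos: [0.5775, 0.0443, 0.0869]
orientation: [180.0, 0.0, -76.7]
force: [0.5, 0.8, -2.8]
opening: 0.0558
gripper_force: 30.0
```

Request:
play_rows(
  deltas=[
    [0,0,-0.009,0,0,0],
    [0,0,-0.008,0,0,0],
    [0,0,-0.0065,0,0,0],
    [0,0,-0.0015,0,0,0],
    [0,0,0,0,0,0],
  ],
)

```text
clock: 12.65
tool_pos: [0.5775, 0.0448, 0.0685]
orientation: [180.0, -0.0, -76.7]
force: [-3.3, 0.4, 8.3]
opening: 0.0556
gripper_force: 30.0
```

Request:
play_rows(
  deltas=[
    [0,0,0,0,0,0],
    [0,0,0,0,0,0],
    [0,0,0,0,0,0],
    [0,0,0,0,0,0],
    [0,0,0.02,0,0,0],
    [0,0,0.04,0,0,0],
    [0,0,0.05,0,0,0],
  ],
  gripper=1,
)

```text
clock: 13.35
tool_pos: [0.5766, 0.0444, 0.1551]
orientation: [179.8, -0.0, -76.7]
force: [1.2, 0.2, 0.1]
opening: 0.0878
gripper_force: 0.0
```

Request:
play_rows(
  deltas=[
    [-0.0259,-0.0476,0.0079,0,0,-0.0126],
    [-0.0259,-0.0476,0.0079,0,0,-0.0126],
    [-0.0259,-0.0476,0.0079,0,0,-0.0126],
    [-0.0259,-0.0476,0.0079,0,0,-0.0126],
    [-0.0259,-0.0476,0.0079,0,0,-0.0126],
    [-0.0259,-0.0476,0.0079,0,0,-0.0126],
    [-0.0259,-0.0476,0.0079,0,0,-0.0126],
    [0,0,0,0,0,0],
    [0,0,0,0,0,0],
    [0,0,0,0,0,0],
  ],
)

```text
clock: 14.35
tool_pos: [0.4328, -0.2215, 0.1998]
orientation: [180.0, 0.0, -92.6]
force: [1.0, 0.3, -0.1]
opening: 0.0879
gripper_force: 0.0
```

Run:
```python
from h import *
snap('top','top2'); p,d,m=snap('wrist','w7'); w=V('w7'); t=V('top2'); o=get_obs(); print(o['tool_pos'],o['orientation'],o['joint_pos'].round(1))
print('fork',fit(w,fork(),.4326,-.2215,87.4), fit(w,fork(),.4326,-.2215,87.4,seed=1))
print('ring only',fit(w,dens([(32.33,0)]+H,10),.4326,-.2215,87.4,w=.006,wy=4))
print('seated single top',fit(t,single(57),.578,.049,-77), 'fork top',fit(t,fork(),.4326,-.2185,87.4))
```

```text
[ 0.43300641 -0.22099242  0.19973456] [ 1.79980710e+02  3.75145267e-03 -9.24883337e+01] [ -3.8   4.8 -26.4  -0.  -58.9   1.3]
fork (array([ 0.4328, -0.2211, 87.2986]), -14.0) (array([ 0.4328, -0.2211, 87.3042]), -14.0)
ring only (array([ 0.4328, -0.2209, 88.3752]), -13.1)
seated single top (array([ 5.67900e-01,  4.38000e-02, -7.70169e+01]), -10.2) fork top (array([ 0.4325, -0.2179, 88.0131]), -13.9)
```

Request:
play_rows(
  deltas=[
    [0.0004,0.0006,-0.055,0,0,0],
    [0,0,-0.055,0,0,0],
    [0,0,-0.055,0,0,0],
    [0,0,-0.03,0,0,0],
    [0,0,-0.018,0,0,0],
    [0,0,-0.0103,0,0,0],
    [0,0,0,0,0,0],
  ],
)

```text
clock: 15.15
tool_pos: [0.4329, -0.2206, 0.0205]
orientation: [179.9, -0.0, -92.5]
force: [0.3, -0.3, -0.4]
opening: 0.0875
gripper_force: 0.0
```

Request:
play_rows(
  deltas=[
    [0,0,0,0,0,0],
    [0,0,0,0,0,0],
    [0,0,0,0,0,0],
    [0,0,0,0,0,0],
    [0,0,0,0,0,0],
  ],
  gripper=-1,
)

```text
clock: 15.65
tool_pos: [0.433, -0.2213, 0.0217]
orientation: [-180.0, -0.0, -92.6]
force: [-1.6, 0.9, 3.0]
opening: 0.0558
gripper_force: 30.0
```

Request:
play_rows(
  deltas=[
    [0,0,0.045,0,0,0],
    [0,0,0.055,0,0,0],
    [0,0,0.045,0,0,0],
  ],
)

```text
clock: 15.95
tool_pos: [0.4327, -0.2213, 0.1391]
orientation: [180.0, -0.0, -92.6]
force: [1.5, 0.1, -1.3]
opening: 0.0555
gripper_force: 30.0
```

Request:
play_rows(
  deltas=[
    [0.0258,0.04755,0,0,0,0.0126],
    [0.0258,0.04755,0,0,0,0.0126],
    [0.0258,0.04755,0,0,0,0.0126],
    [0.0258,0.04755,0,0,0,0.0126],
    [0.0258,0.04755,0,0,0,0.0126],
    [0.0258,0.04755,0,0,0,0.0126],
    [0.0258,0.04755,0,0,0,0.0126],
    [0,0,0,0,0,0],
    [0,0,0,0,0,0],
  ],
)

```text
clock: 16.85
tool_pos: [0.5771, 0.0459, 0.1365]
orientation: [179.9, 0.0, -76.6]
force: [0.0, -0.4, -0.7]
opening: 0.0558
gripper_force: 30.0
```

Run:
```python
from h import *
p,d,m=snap('wrist','w8'); w=V('w8'); o=get_obs(); print(o['tool_pos'],o['orientation'],o['opening'],o['joint_pos'].round(1))
z=o['tool_pos'][2]-.0216; print('held',fit(w,dens([(-16,-28),(-32.33,0),(-16,28)],(z+.01)*1000,False),.5775,.0455,103.3,w=.006,wy=3))
cv2.imwrite('pics/w8b.png',cv2.resize(p[80:300,130:390],(780,660))[:600])
```

```text
[0.57659996 0.0449995  0.13661623] [ 1.79900001e+02  5.10594879e-04 -7.66892703e+01] 0.05573143476810823 [ 23.8  17.  -19.9  -0.  -53.2 -10.5]
held (array([5.776000e-01, 4.670000e-02, 1.036254e+02]), -11.3)
```

View pics/w8b.png

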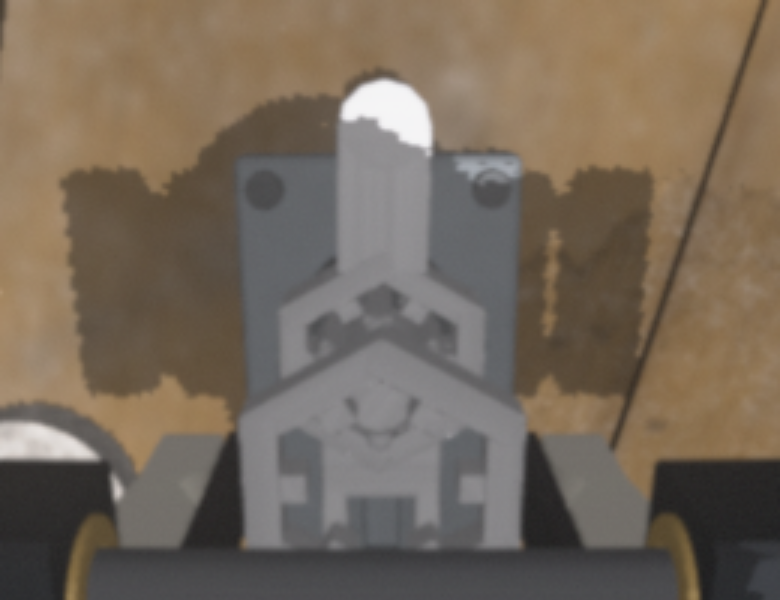

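The seated single lies flat with its tab at (385,120), and the held fork's bore is over the hub nose (380,405). I lower it.

Request:
play_rows(
  deltas=[
    [0,0,-0.022,0,0,0],
    [0,0,-0.02,0,0,0],
    [0,0,-0.01,0,0,0],
    [0,0,-0.009,0,0,0],
    [0,0,0,0,0,0],
  ],
)

```text
clock: 17.4
tool_pos: [0.577, 0.0444, 0.0879]
orientation: [179.9, -0.0, -76.7]
force: [-0.2, -0.5, -2.0]
opening: 0.0553
gripper_force: 30.0
```

Request:
play_rows(
  deltas=[
    [0,0,-0.006,0,0,0],
    [0,0,-0.005,0,0,0],
    [0,0,-0.003,0,0,0],
    [0,0,0,0,0,0],
  ],
)

```text
clock: 17.8
tool_pos: [0.5775, 0.045, 0.0785]
orientation: [-180.0, -0.0, -76.7]
force: [-3.3, -0.1, 8.5]
opening: 0.0555
gripper_force: 30.0
```

Request:
play_rows(
  deltas=[
    [0,0,0,0,0,0],
    [0,0,0,0,0,0],
    [0,0,0,0,0,0],
    [0,0,0,0,0,0],
    [0,0,0.02,0,0,0],
    [0,0,0.04,0,0,0],
    [0,0,0.05,0,0,0],
  ],
  gripper=1,
)

```text
clock: 18.5
tool_pos: [0.5763, 0.0447, 0.1647]
orientation: [179.8, -0.0, -76.7]
force: [0.9, -0.4, -0.4]
opening: 0.0876
gripper_force: 0.0
```

Request:
play_rows(
  deltas=[
    [0.0102,0.0463,0.0125,0,0,0.005],
    [0.0102,0.0463,0.0125,0,0,0],
    [0.0102,0.0463,0.0125,0,0,0],
    [0.0102,0.0463,0.0125,0,0,0],
    [0.0102,0.0463,0.0125,0,0,0],
    [0.0102,0.0463,0.0125,0,0,0],
    [0,0,0,0,0,0],
    [0,0,0,0,0,0],
    [0,0,0,0,0,0],
  ],
)

```text
clock: 19.4
tool_pos: [0.6259, 0.2666, 0.2247]
orientation: [179.9, -0.0, -75.8]
force: [0.1, -0.9, 0.3]
opening: 0.0876
gripper_force: 0.0
```

Run:
```python
from h import *
p,d,m=snap('wrist','w9'); w=V('w9'); o=get_obs(); print(o['tool_pos'],o['orientation'],o['joint_pos'].round(1))
for s in (0,1): print('keeper',fit(w,keeper(),.6263,.2676,104,seed=s),'stand',fit(w,stand(),.6265,.2677,104,seed=s))
print('top fork',fit(w,fork(67),.5775,.0455,103.3),'anch',fit(w,rect(42,92,-18,18,34),.5775,.0455,103.3,wy=3))
cv2.imwrite('pics/w9b.png',cv2.resize(p,(800,600),interpolation=cv2.INTER_CUBIC))
```

```text
[0.62601768 0.2663069  0.22490201] [ 1.79947471e+02 -1.81558632e-02 -7.58375882e+01] [ 39.4  21.8  -0.2  -0.  -68.1 -25.3]
keeper (array([  0.6263,   0.2677, 103.2287]), -11.5) stand (array([  0.6261,   0.2674, 102.9592]), -10.6)
keeper (array([  0.6263,   0.2677, 103.3623]), -11.5) stand (array([  0.6261,   0.2674, 102.991 ]), -10.6)
top fork (array([5.782000e-01, 4.530000e-02, 1.037016e+02]), -10.7) anch (array([5.626000e-01, 3.640000e-02, 1.034561e+02]), -14.7)
```

View pics/w9b.png

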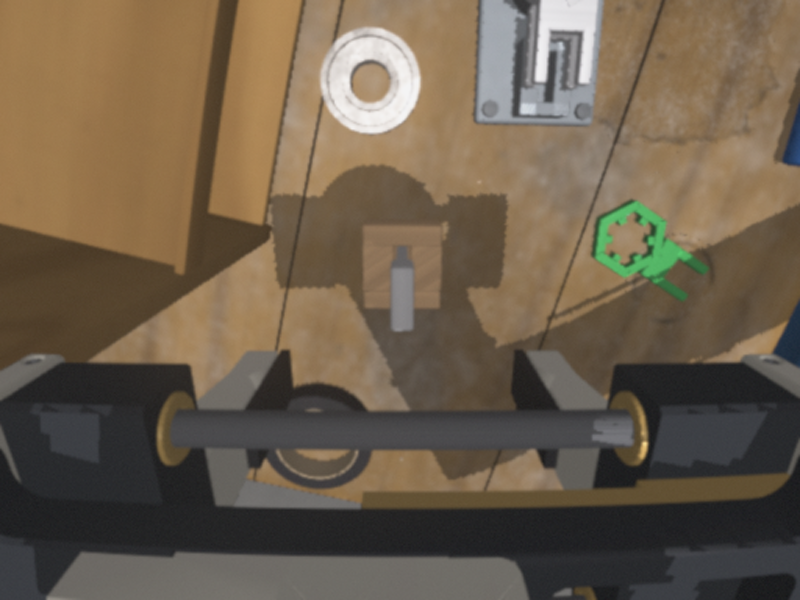

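The keeper's head at (401,298) is centred between the jaws, over its stand at (402,265). I descend and grip it.

Request:
play_rows(
  deltas=[
    [0,0.0004,-0.05,0,0,-0.003],
    [0,0,-0.05,0,0,0],
    [0,0,-0.035,0,0,0],
    [0,0,-0.0195,0,0,0],
    [0,0,0,0,0,0],
  ],
)

```text
clock: 19.95
tool_pos: [0.6248, 0.2654, 0.0988]
orientation: [179.7, -0.1, -76.4]
force: [-0.5, 0.0, 0.2]
opening: 0.0873
gripper_force: 0.0
```

Request:
play_rows(
  deltas=[
    [0,0,0,0,0,0],
    [0,0,0,0,0,0],
    [0,0,0,0,0,0],
    [0,0,0,0,0,0],
    [0,0,0,0,0,0],
    [0,0,0,0,0,0],
    [0,0,0,0,0,0],
  ],
  gripper=-1,
)

```text
clock: 20.65
tool_pos: [0.6263, 0.2676, 0.1018]
orientation: [-180.0, 0.0, -76.3]
force: [-0.5, 0.2, -0.5]
opening: 0.0369
gripper_force: 0.0
```

Request:
play_rows(
  deltas=[
    [0,0,0,0,0,0],
    [0,0,0,0,0,0],
    [0,0,0,0,0,0],
    [0,0,0,0,0,0],
    [0,0,0,0,0,0],
    [0,0,0,0,0,0],
  ],
)

```text
clock: 21.25
tool_pos: [0.6263, 0.2675, 0.1017]
orientation: [180.0, -0.0, -76.3]
force: [0.7, 1.0, -0.7]
opening: 0.0138
gripper_force: 30.0
```

Request:
play_rows(
  deltas=[
    [0,0,0.035,0,0,0],
    [0,0,0.045,0,0,0],
    [0,0,0.0425,0,0,0],
    [-0.0201,-0.049,0,0,0,-0.002],
    [-0.0201,-0.049,0,0,0,0],
    [-0.0201,-0.049,0,0,0,0],
    [-0.0201,-0.049,0,0,0,0],
    [0,0,0,0,0,0],
    [0,0,0,0,0,0],
    [0,0,0,0,0,0],
  ],
)

```text
clock: 22.25
tool_pos: [0.5624, 0.1111, 0.1998]
orientation: [-180.0, 0.0, -76.7]
force: [-0.2, 0.1, -0.9]
opening: 0.0139
gripper_force: 30.0
```

Run:
```python
from h import *
p,d,m=snap('wrist','w10'); w=V('w10'); o=get_obs(); print(o['tool_pos'],o['orientation'],o['opening'],o['force'])
print('top fork',fit(w,fork(67),.5775,.0455,103.3),fit(w,fork(67),.5775,.0455,103.3,seed=1),'base',fit(w,rect(-53,97,-45,45,12),.5775,.0455,103.3,wy=3))
cv2.imwrite('pics/w10b.png',cv2.resize(p[60:330,80:440],(800,600),interpolation=cv2.INTER_CUBIC))
```

```text
[0.56237676 0.11142234 0.19962905] [-1.79993196e+02  4.99914049e-03 -7.66735323e+01] 0.01350954126298042 [ 0.18093283  0.24876596 -1.65518493]
top fork (array([5.781000e-01, 4.530000e-02, 1.035789e+02]), -12.3) (array([5.781000e-01, 4.530000e-02, 1.035818e+02]), -12.3) base (array([5.784000e-01, 4.680000e-02, 1.034753e+02]), -9.7)
```

View pics/w10b.png

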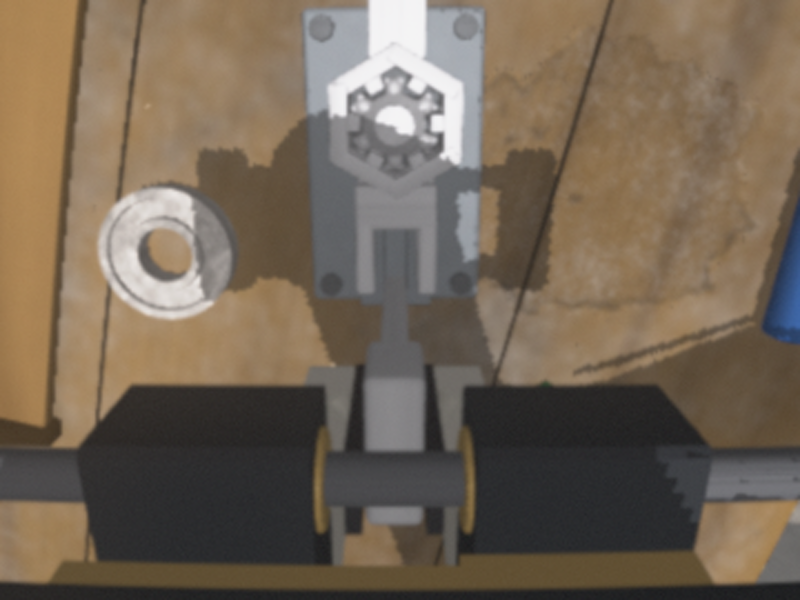

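The keeper hangs in line with the fork notch at (397,262) and the hub at (397,122), and all three plates are seated. I lower the keeper.

Request:
play_rows(
  deltas=[
    [0.0003,0.0002,-0.03,0,0,0],
    [0,0,-0.03,0,0,0],
    [0,0,-0.02,0,0,0],
    [0,0,-0.012,0,0,0],
    [0,0,-0.006,0,0,0],
    [0,0,0,0,0,0],
  ],
)

```text
clock: 22.9
tool_pos: [0.5623, 0.1113, 0.1209]
orientation: [180.0, -0.0, -76.7]
force: [-0.5, 0.2, -1.5]
opening: 0.0139
gripper_force: 30.0
```

Request:
play_rows(
  deltas=[
    [0,0,-0.007,0,0,0],
    [0,0,-0.007,0,0,0],
    [0,0,-0.006,0,0,0],
    [0,0,-0.003,0,0,0],
    [0,0,0,0,0,0],
    [0,0,0,0,0,0],
  ],
)

```text
clock: 23.5
tool_pos: [0.5623, 0.1109, 0.1036]
orientation: [-180.0, -0.0, -76.7]
force: [-1.7, -0.4, 4.8]
opening: 0.0135
gripper_force: 30.0
```

Home (foot about 12 mm high, light contact force). I release and retreat.

Request:
play_rows(
  deltas=[
    [0,0,0,0,0,0],
    [0,0,0,0,0,0],
    [0,0,0,0,0,0],
    [0,0,0,0,0,0],
    [0,0,0,0,0,0],
  ],
  gripper=0,
)

```text
clock: 24.0
tool_pos: [0.5623, 0.1109, 0.1028]
orientation: [180.0, -0.0, -76.7]
force: [0.1, -0.9, -0.2]
opening: 0.0428
gripper_force: 0.0
```

Request:
play_rows(
  deltas=[
    [0,0,0.03,0,0,0],
    [0,0,0.05,0,0,0],
    [0,0,0.05,0,0,0],
    [-0.03,0.05,0,0,0,0],
    [-0.03,0.05,0,0,0,0],
    [-0.03,0.05,0,0,0,0],
    [0,0,0,0,0,0],
    [0,0,0,0,0,0],
    [0,0,0,0,0,0],
    [0,0,0,0,0,0],
  ],
)

```text
clock: 25.0
tool_pos: [0.4907, 0.2301, 0.2068]
orientation: [180.0, -0.0, -76.8]
force: [0.1, -0.5, -0.3]
opening: 0.0437
gripper_force: 0.0
```

Run:
```python
from h import *
p,d,m=snap('wrist','w11'); w=V('w11'); o=get_obs(); print(o['tool_pos'],o['opening'],o['force'],o['clock'])
print('keeper',fit(w,rect(-20,20,-7,7,116),.5623,.111,103.3,w=.006),'fork',fit(w,fork(67),.5778,.0455,103.3))
u=w.proj([.5623,.111,.116]); print('head depth pt',w.pt(*u)); 
for q in ([.5778-.0062,.0455+.0265,.067],[.5778+.0077,.0455-.0326-.01,.057]): print(w.pt(*w.proj(q)))
a,b=[int(k) for k in u]; cv2.imwrite('pics/w11b.png',cv2.resize(p[max(0,b-110):b+110,max(0,a-140):a+140],(760,600)))
```

```text
[0.49070692 0.22998425 0.20674171] 0.04410576236407056 [0.23037524 1.23989852 0.73223619] 25.05
keeper (array([  0.5622,   0.1112, 104.649 ]), -14.6) fork (array([5.750000e-01, 6.440000e-02, 1.055426e+02]), -8.4)
head depth pt [0.56201036 0.11122024 0.1172838 ]
[0.52544136 0.13113316 0.27744946]
[0.5543908  0.06396744 0.17675942]
```

View pics/w11b.png

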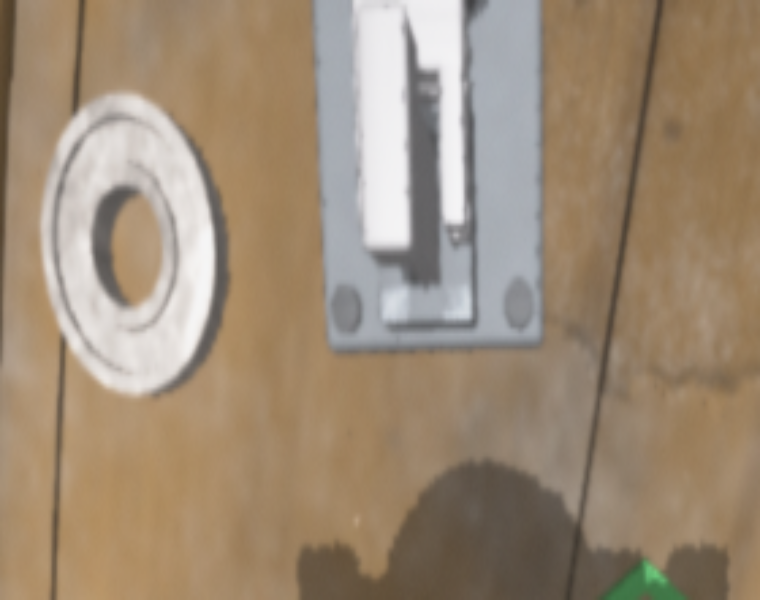

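The keeper's head (385,130) stands upright over the slot, with its top at 0.117 m against the 0.116 m expected. The plates are in place and the arm is clear, so I hand in.

```bash
python3 -c "
from plant import *
print(close_job())"
```

```text
the job is handed in; nothing more can be done
None
```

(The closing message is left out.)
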